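# Open the battery case by its recessed paddle latch

### The job

Open the sloping lid of the grey battery case on the radio desk: pull the paddle handle that is sunk in the lid outwards to trip the latch, and raise the lid by at least 60 degrees. Let go so that the lid stands open by itself and the paddle springs back into its recess; do not disturb the Morse key, the handheld radio or the mug beside the case.

Things in the scene. Friction and masses are not known exactly. Their poses are not given: they have to be found in the camera images.
- case: Grey metal battery case, fixed to the desk, lid sloping down towards the robot. Origin on the desk; x points to the rear (hinge) side, y along the hinge, z up. It reaches from x = -82 to +130 mm and is 264 mm wide (y); front 100 mm high, flat rear ledge 205 mm high. The hinge line is parallel to y at x = +100, z = 205 mm.
- lid_hinge (a point): Middle of the lid's hinge line. Axes turn with the lid: -x points from the hinge down the lid to its front edge, y lies along the hinge, z squarely out of the lid. The shut lid slopes 30 degrees, so z leans 30 degrees from vertical towards the robot. The lid's outer face lies at z = +6 mm.
- lid_front (a point): Middle of the lid's front (free) edge on its outer face, 222 mm from the hinge; axes as lid_hinge. The lid is 280 mm wide. The recess in it is 135 mm long (from 40 to 175 mm down from the hinge line), 124 mm wide, centred, with its floor 48 mm below the outer face.
- lid (a joint): Opening angle of the lid in rad: 0 shut, stop at 1.40. Latched at 0 (0.01 of play) until the paddle is pulled past about 0.3; once up, the latch does not catch again by itself. The lid weighs about 0.4 kg in all; its stiff hinge (0.75 N m) holds it at any angle where it is left. Raising it by the paddle takes about 10 N.
- paddle_grip (a point): Centre of the paddle's grip bar: round steel bar, 14 mm thick, 112 mm long along y, at the paddle's free (lower) end. At rest 123 mm down from the hinge line, centred, 14 mm below the outer face. Uphill of it is a hand slot 88 mm wide (y), 46 mm long; downhill 45 mm are free, and 34 mm below its centre. Axes turn with the paddle, at rest parallel to lid_hinge's.
- paddle (a joint): Angle of the paddle in rad: 0 at rest in the recess, grows as the bar is pulled outwards, stop at 0.45. Its pivot is parallel to the lid's hinge, 75 mm uphill of the bar (48 mm from the hinge line, 14 mm below the outer face); it turns the same way as the lid. A spring (1 to 4 N at the bar) returns it. Pulled on against its stop it lifts the lid.
- key_top (a point): Morse key: black slab 110 x 75 mm with steel posts, 46 mm high, loose beside the case; this point lies on its middle, half-way up. Leave it alone.
- handheld_top (a point): Black handheld radio lying on its back, 120 x 60 mm, 34 mm thick, with an 80 mm stub antenna, loose beside the case; this point is the centre of its body. Leave it alone.
- mug_mid (a point): White mug, 80 mm across, 90 mm high, loose beside the case; this point is its centre, half-way up. Leave it alone.

How it is judged:
By the outcome, as a careful person would: the job done as asked, in the order asked, and still so for the second after the job is handed in, with the robot touching nothing.
It also fails if it takes over 45 s, if anything falls off the work surface, if the arm or the gripper's body presses on something with over 40 N, if the wrist force passes 120 N, or if a joint passes its speed limit or range.

### The arm

A 6-joint arm with a two-finger parallel gripper is mounted at the origin on the work surface. World frame = base frame: x ahead of the robot, y to its left, z up, the work surface at z = 0. Lengths are in m, angles in degrees, forces in N, time in s.
With the tool pointing down it reaches from about 0.35 to 0.875 m from the base axis. Payload 4.2 kg.
Tool frame: the origin (TCP) lies midway between the tips of the shut fingers; the grasp point (between the pads) lies 19 mm behind it; z points along the fingers, y is the line along which they close (so a half turn about z gives the same grasp; the last joint's range is limited). The gripper opens to 87 mm and grips with 3 to 60 N. Pads are 19 mm wide; open, the fingers measure 117 mm over their backs; the gripper's body (75 mm by 190 mm) begins 51 mm behind the grasp point.
Start: joints at [-62.017, 22.042, 0.453, 0, -68.411, -14.817], TCP at [0.142, -0.609, 0.19] pointing down, gripper open.
Joint ranges: [-179.83, 179.83], [-69.29, 118.12], [-61.27, 80.66], [-181.25, 117.63], [-171.15, -9.14], [-177.46, 177.46]. Speed limits (degrees/s): [159.86, 159.86, 180, 180, 180, 180].

### API

Orientations are given as a 3x3 rotation matrix whose columns are the frame's x, y, z axes.
In Python, from station import r, cams gives the robot as it stands.
- The arm moves only by the tool play_rows, never from a script. Its argument "commands" is text: rows parted by semicolons, each of 6 numbers parted by spaces: the shift along the world's x, y, z normalised to -1 to 1, where 1 is 30 mm, then the turn, a rotation vector about the world's x, y, z normalised to -1 to 1, where 1 is 0.15 rad. A call has 1 to 20 rows; each row shifts and turns the commanded pose from where the row before left it; what a row does not reach is not made up. A row lasts 1/10 s, in which the tool goes at most 50 mm and 8.59 degrees, less where a joint would pass 70% of its speed; a pose out of reach is approached as far as the arm can. A call with a number of a shift or a turn outside -1 to 1 is refused whole. A call with a gripper value outside its range is refused whole. "grip" is the finger opening in mm, from 0 to 87, set as the call begins (left out, the last holds). The fingers move at their own pace and stop on an object; the grip force is fixed at half the most. Time passes only in rows, so rows that do not move let the fingers close. It gives the time, the measured TCP pose, the force, the opening and the grip force at its end, in the units of the state.
- r.sense(): the state, without advancing time (a new reading comes with each control period).
- cams.capture(name): name is "scene" or "top" or "wrist"; returns (picture, depth): 384x512x3 uint8, blue, green, red; 384x512 float32, m along the optical axis (not along the pixel's ray), 0 where there is no reading.
- cams.camera_info(name): a dict with "mtx" (3x3 intrinsics, pixels), "R" (3x3) and "t" (3): a world point X has camera coordinates R X + t. Camera axes: x right, y down, z forward; pixel columns grow to the right and rows downward; lengths in m; the calibration is good to about 2 mm. A picture is of the moment at which its call begins: read the wrist's pose just before it. camera_info takes no time and is no camera call; for the wrist camera it gives the pose at the moment of the call.
- r.finish_job(): hands the job in; it is judged then, once.
The state is a dict: "time_s": time; "joints": joint angles; "joint_velocities": joint speeds; "effort": joint torques, N m; "tcp_pos": TCP position; "ee_rot": TCP orientation; "wrist_force": force on the tool from outside, world axes, zero at the start; "moment": the same for the moment, N m; "gripper_width": opening from 0.0 (shut) to 1.0 (fully open); "gripper_force": force on a finger pad.
Only numpy, scipy, OpenCV 4.12 (cv2) and the standard library are available. Lean on these libraries where they do the work, as an engineer would, in place of code of your own. Each camera call takes 0.05 s, during which the arm holds its last target. There are 200 camera calls.

## Working session

There is one attempt and no reset: what is moved stays moved. The work goes in short steps, Python scripts to look and compute and a tool call to move; the robot and the scene stay as the last step left them, time stands still between calls to the robot, and variables do not carry over. Pictures are saved under pics/ and viewed, at most 10 in all, crops included, and the job is handed in when it is done.

Besides the shell and the picture viewer there is one more tool, called after "Request:" by a JSON object that holds its "name" and its "arguments", one argument or row to a line. play_rows: Moves the arm, as the interface text tells. Scaled input: -1 to 1 covers 30 mm each way for a shift and 0.15 rad each way for a turn. Its arguments: {"type":"object","properties":{"commands":{"type":"string"},"grip":{"type":"number"}},"required":["commands"]}

```bash
mkdir -p pics; ls
python3 - <<'E'
from station import r, cams
import cv2,numpy as np
for n in("scene","top"):
    p,d=cams.capture(n); cv2.imwrite(f"pics/{n}0.png",p); np.savez(f"{n}0.npz",p=p,d=d,**cams.camera_info(n))
    i=cams.camera_info(n); print(n,-i["R"].T@i["t"],i["R"][2],(d>0).mean())
a=cv2.imread("pics/scene0.png");b=cv2.imread("pics/top0.png")
cv2.imwrite("pics/both0.png",cv2.resize(np.vstack([a,b]),(400,600)))
s=r.sense();print(s)
E
```

```text
pics
scene [1.65438781 0.12435699 0.93337323] [-0.79384025 -0.04898915 -0.60614992] 0.9960530598958334
top [0.4178928  0.04005309 1.55676307] [ 0.1270506   0.01316774 -0.99180883] 0.9959157307942709
{'time_s': 0.1, 'joints': array([-6.20161466e+01,  2.20848165e+01,  3.84953647e-01, -2.40047461e-02,
       -6.84098164e+01, -1.48138623e+01]), 'joint_velocities': array([ 0.00965951, -0.11984236,  0.13897206,  0.12750504, -0.00690475,
        0.03570314]), 'effort': array([-6.50309739e-04, -3.91689241e+01,  1.87934124e+01,  4.23185527e+00,
        1.34432246e-02, -7.39934671e-05]), 'tcp_pos': array([ 0.14223531, -0.6079697 ,  0.18937052]), 'ee_rot': array([[-9.73733536e-01, -2.27689908e-01, -5.54182571e-04],
       [-2.27690555e-01,  9.73731740e-01,  1.87321440e-03],
       [ 1.13113144e-04,  1.95019382e-03, -9.99998092e-01]]), 'wrist_force': array([ 0.31938213, -0.14658313, -0.9758878 ]), 'moment': array([-0.00209711,  0.00939587,  0.00782372]), 'gripper_force': 0.0, 'gripper_width': 1.0023890533975621}
```

View pics/top0.png

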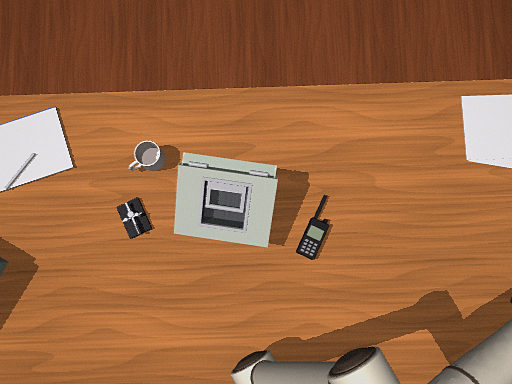

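View pics/scene0.png

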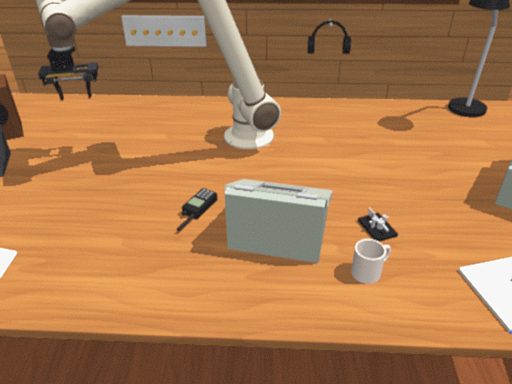

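The top view shows the case at columns 174–277, rows 152–247, with the hinge at the top (row ~165) and the recess at 201–250 × 178–230. The mug (148,155) and key (134,217) are on its left, and the handheld (314,238) is on its right. Next I fit the lid plane.

```bash
cat > h.py <<'E'
import numpy as np,cv2
def cloud(d,K,R,t):
    v,u=np.mgrid[:d.shape[0],:d.shape[1]]
    c=np.stack([(u-K[0,2])/K[0,0]*d,(v-K[1,2])/K[1,1]*d,d],-1)
    return (c-t)@R
def fit(P,it=5,tol=.004):
    m=np.ones(len(P),bool)
    for _ in range(it):
        c=P[m].mean(0); n=np.linalg.svd(P[m]-c,full_matrices=False)[2][2]; n*=np.sign(n[2])
        m=abs((P-c)@n)<tol
    return c,n,m
E
python3 - <<'E'
from h import *
z=np.load("top0.npz");p=z["p"];W=cloud(z["d"],z["mtx"],z["R"],z["t"])
print("table z",np.median(W[260:300,100:250,2]), W[195,228],W[209,228],W[222,228])
# lid: pixels inside the lid outline, off the recess
m=np.zeros(p.shape[:2],bool);m[175:244,178:198]=1;m[175:244,254:272]=1
hsv=cv2.cvtColor(p,cv2.COLOR_BGR2HSV);g=(hsv[...,1]<60)&(hsv[...,2]>120)
print(hsv[200,185],hsv[210,262])
P=W[m&g];c,n,k=fit(P);print(c,n,k.mean(),np.degrees(np.arccos(n[2])),np.std((P[k]-c)@n))
box=np.zeros_like(m);box[145:255,168:285]=1
on=box&g&(abs((W-c)@n)<.006)
x=np.array([-n[0],-n[1],0]);x/=np.linalg.norm(x) # uphill horizontal? lid normal leans to front
y=np.cross([0,0,1],x);ux=np.cross(y,n)
Q=W[on]-c;A=np.stack([Q@ux,Q@y],1).astype(np.float32)
(rc,rs,ra)=cv2.minAreaRect(A);print("rect",rc,rs,ra,on.sum())
print("y axis from normal",y,np.degrees(np.arctan2(x[1],x[0])))
ctr=c+rc[0]*ux+rc[1]*y;print("centre lid",ctr)
bp=cv2.boxPoints((rc,rs,ra));print([(c+a*ux+b*y).round(4) for a,b in bp])
# dark recess rect in plane
for nm,s in(("mug",(140,165,130,165)),("key",(195,240,115,155)),("hand",(215,262,294,332))):
    q=W[s[0]:s[1],s[2]:s[3]].reshape(-1,3);q=q[q[:,2]>.012];print(nm,q.min(0).round(3),q.max(0).round(3))
pt=lambda r:None
E
python3 - <<'E'
import cv2
a=cv2.imread("pics/top0.png")[145:255,165:285];cv2.imwrite("pics/crop0.png",cv2.resize(a,None,fx=5,fy=5,interpolation=cv2.INTER_NEAREST))
E
```

```text
table z -0.00040185004670647076 [0.602045   0.12461366 0.12297232] [0.55871116 0.12424031 0.14477422] [0.52490383 0.1280164  0.09604091]
[ 38  16 192] [ 40  16 192]
[0.56403985 0.13984066 0.1521669 ] [-0.61321103  0.09613313  0.78404761] 0.2833123160992013 38.367320555656455 0.002275242280620483
rect (-0.008163362741470337, -0.003847643733024597) (0.27961796522140503, 0.18764907121658325) 89.5474853515625 1461
y axis from normal [ 0.1548784   0.98793354 -0.        ] -8.909744064041233
centre lid [0.5571207  0.13703074 0.1470999 ]
[array([0.4621, 0.0112, 0.0882]), array([ 0.6072, -0.0131,  0.2046]), array([0.6522, 0.2629, 0.206 ]), array([0.5071, 0.2871, 0.0896])]
mug [0.418 0.04  0.012] [0.781 0.425 1.557]
key [0.418 0.04  0.012] [0.619 0.482 1.557]
hand [ 0.409 -0.177  0.012] [0.544 0.04  1.557]
```

View pics/crop0.png

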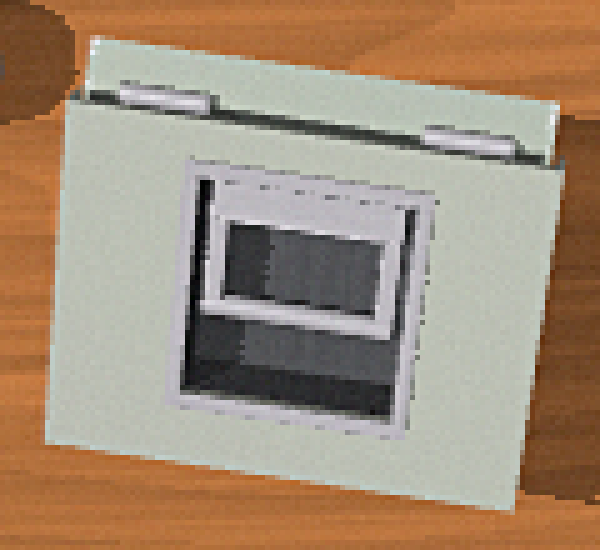

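The crop shows the ledge's rear corners at (92,38) and (558,103) and the lid's front corners at (46,443) and (514,510). The grip bar runs from (202,305) to (392,332). The depth fit is poor (28% inliers), so I'll cast rays onto planes of known height instead.

```bash
cat > g.py <<'E'
from h import *
z=np.load("top0.npz");K,R,t=z["mtx"],z["R"],z["t"];C=-R.T@t
def ray(cx,cy,h):
    u=165+(cx+.5)/5-.5;v=145+(cy+.5)/5-.5
    d=R.T@np.linalg.solve(K,[u,v,1]);return C+d*(h-C[2])/d[2]
E
python3 - <<'E'
from g import *
obs=[(92,38,.205,.130,.132),(558,103,.205,.130,-.132),(46,443,.099,-.0953,.14),(514,510,.099,-.0953,-.14)]
A=np.array([o[3:] for o in obs]);B=np.array([ray(*o[:3])[:2] for o in obs]);print(B.round(4))
a=A-A.mean(0);b=B-B.mean(0);yaw=np.arctan2((a[:,0]*b[:,1]-a[:,1]*b[:,0]).sum(),(a*b).sum())
Rz=np.array([[np.cos(yaw),-np.sin(yaw)],[np.sin(yaw),np.cos(yaw)]]);o=B.mean(0)-Rz@A.mean(0)
print("yaw",np.degrees(yaw),"origin",o,"res mm",((A@Rz.T+o-B)*1e3).round(1))
print("bar pred",Rz@[-.0025,0]+o,"bar seen",ray(202,303,.14),ray(392,330,.14),(ray(202,303,.14)+ray(392,330,.14))/2)
s=np.load("top0.npz");W=cloud(s["d"],K,R,t)
for nm,q in(("mug",(140,170,128,166)),("key",(195,240,115,155)),("hand",(193,262,294,332))):
    w=W[q[0]:q[1],q[2]:q[3]].reshape(-1,3);w=w[(w[:,2]>.012)&(w[:,2]<.2)];w=(w[:,:2]-o)@Rz
    print(nm,"case frame",np.percentile(w,2,0).round(3),np.percentile(w,98,0).round(3))
E
```

```text
[[ 0.7159  0.2429]
 [ 0.6708 -0.016 ]
 [ 0.4963  0.2887]
 [ 0.4491  0.0138]]
yaw -9.775199202536827 origin [0.56593114 0.13530696] res mm [[ 0.5  0.4]
 [ 0.8 -0.8]
 [-0.5  0.7]
 [-0.8 -0.3]]
bar pred [0.56346743 0.13573142] bar seen [0.57219363 0.19072731 0.14      ] [0.55326759 0.08140868 0.14      ] [0.56273061 0.13606799 0.14      ]
mug case frame [0.089 0.223] [0.171 0.311]
key case frame [-0.115  0.241] [-0.008  0.335]
hand case frame [-0.104 -0.31 ] [ 0.078 -0.237]
```

The fit residual is under 1 mm: case yaw −9.8°, bar at about (0.563, 0.136, 0.137). Plan:
1. Approach square to the lid with the fingers straddling the bar, one in the hand slot.
2. Grip and pull the paddle to its stop.
3. Carry the bar along the lid's arc, with the tool turning by only part of the lid's angle.

```bash
cat > plan.py <<'E'
import numpy as np
from scipy.spatial.transform import Rotation as Ro
yaw=np.radians(-9.775);O=np.array([.5657,.1354,0])
Rz=Ro.from_euler('z',yaw).as_matrix()
w=lambda x,z:O+Rz@np.array([x,0,z])      # case frame -> world (y=0)
Yh=Rz[:,1]
def lidpt(a,x,z):   # lid-frame point (m) at opening a
    t=a-np.radians(30)   # shut: -x slopes 30 deg down
    X=np.array([np.cos(t),-np.sin(t)]);Z=np.array([np.sin(t),np.cos(t)])
    q=np.array([.1,.205])+x*X+z*Z;return w(*q)
def bar(a,p):return lidpt(a,-.048-.075*np.cos(p),-.008+.075*np.sin(p))
def tool(phi):      # tool turned phi past square-to-shut-lid
    t=phi-np.radians(30);X=Rz@[np.cos(t),0,-np.sin(t)];Z=Rz@[np.sin(t),0,np.cos(t)]
    return np.stack([-Yh,-X,-Z],1)
def cmd(s,P,R):     # remaining shift / turn in row units
    return (P-s["tcp_pos"])/.03, (Ro.from_matrix(R)*Ro.from_matrix(s["ee_rot"]).inv()).as_rotvec()/.15
E
python3 - <<'E'
from plan import *
from station import r
s=r.sense();print("bar",bar(0,0),"tool",tool(0).round(3))
P=bar(0,0)+(.019-.13)*-(-tool(0)[:,2])
P=bar(0,0)+(.019-.13)*tool(0)[:,2];print("pre",P,"shift,turn",*cmd(s,P,tool(0)))
E
```

```text
bar [0.56321548 0.13582804 0.1365718 ] tool [[-0.17  -0.853  0.493]
 [-0.985  0.147 -0.085]
 [-0.    -0.5   -0.866]]
pre [0.50852122 0.1452508  0.23270062] shift,turn [12.20953026 25.1073499   1.44433647] [-2.54265709 -2.69868511  7.61449708]
```

Request:
{"name": "play_rows", "arguments": {
  "commands": "0 0 0.7 0 0 0;0 0 0.7 0 0 0;0 0 0.7 0 0 0;0 0 0.7 0 0 0;0 0 0.7 0 0 0;0 0 0.5 0 0 0;0.44 0.9 0 -0.09 -0.096 0.272;0.44 0.9 0 -0.09 -0.096 0.272;0.44 0.9 0 -0.09 -0.096 0.272;0.44 0.9 0 -0.09 -0.096 0.272;0.44 0.9 0 -0.09 -0.096 0.272;0.44 0.9 0 -0.09 -0.096 0.272;0.44 0.9 0 -0.09 -0.096 0.272;0.44 0.9 0 -0.09 -0.096 0.272;0.44 0.9 0 -0.09 -0.096 0.272;0.44 0.9 0 -0.09 -0.096 0.272;0.44 0.9 0 -0.09 -0.096 0.272;0.44 0.9 0 -0.09 -0.096 0.272;0.44 0.9 0 -0.09 -0.096 0.272;0.44 0.9 0 -0.09 -0.096 0.272",
  "grip": 44
}}

```text
time_s: 2.1
tcp_pos: [0.3271, -0.2294, 0.3101]
ee_rot: [[-0.683, -0.69, 0.241], [-0.726, 0.677, -0.121], [-0.08, -0.258, -0.963]]
wrist_force: [1.4, -0.7, -0.7]
gripper_width: 0.508
gripper_force: 0.0
```

Request:
{"name": "play_rows", "arguments": {
  "commands": "0.44 0.9 0 -0.09 -0.096 0.272;0.44 0.9 0 -0.09 -0.096 0.272;0.44 0.9 0 -0.09 -0.096 0.272;0.44 0.9 0 -0.09 -0.096 0.272;0.44 0.9 0 -0.09 -0.096 0.272;0.44 0.9 0 -0.09 -0.096 0.272;0.44 0.9 0 -0.09 -0.096 0.272;0.44 0.9 0 -0.09 -0.096 0.272;0.44 0.9 0 -0.09 -0.096 0.272;0.44 0.9 0 -0.09 -0.096 0.272;0.44 0.9 0 -0.09 -0.096 0.272;0.44 0.9 0 -0.09 -0.096 0.272;0.44 0.9 0 -0.09 -0.096 0.272;0.44 0.9 0 -0.09 -0.096 0.272;0 0 0 0 0 0;0 0 0 0 0 0"
}}

```text
time_s: 3.7
tcp_pos: [0.5116, 0.1473, 0.3094]
ee_rot: [[-0.17, -0.855, 0.49], [-0.985, 0.147, -0.085], [0.0, -0.497, -0.867]]
wrist_force: [-0.2, -0.1, -0.4]
gripper_width: 0.507
gripper_force: 0.0
```

Run:
```python
from plan import *
from station import r,cams
import cv2
s=r.sense();P=bar(0,0)+(.019-.13)*tool(0)[:,2];print(s["time_s"],s["joints"].round(1),s["tcp_pos"],s["gripper_width"],*cmd(s,P,tool(0)))
i=cams.camera_info("wrist");p,d=cams.capture("wrist");cv2.imwrite("pics/w1.png",p);np.savez("w1.npz",p=p,d=d,**i)
for q in(bar(0,0),bar(0,0)+.056*Yh,bar(0,0)-.056*Yh):
    c=i["R"]@q+i["t"];c=i["mtx"]@c;print((c/c[2]).round(1))
```

```text
3.7 [ 47.2  -5.1 -32.9  33.1 -49.8 -75.9] [0.51155893 0.147282   0.30938953] 0.5069726115452218 [-0.10125696 -0.06770683 -2.55629715] [-0.00232399 -0.0195463  -0.00031904]
[286.8 174.1   1. ]
[285.7 215.1   1. ]
[288.1 130.    1. ]
```

View pics/w1.png

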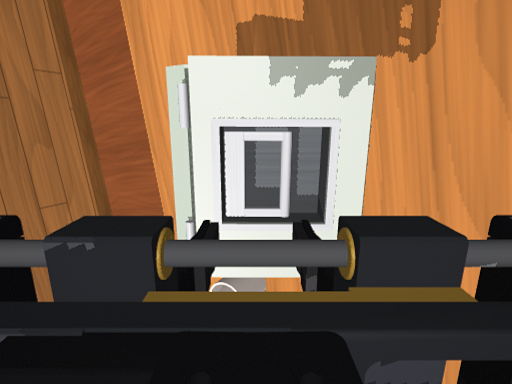

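The wrist view shows the bar at column ~286, rows 131–217, exactly where it was predicted to be (287; 130–215). I descend square to the lid.

Request:
{"name": "play_rows", "arguments": {
  "commands": "-0.03 -0.02 -0.85 0 0 0;-0.03 -0.02 -0.85 0 -0.02 0;-0.03 -0.02 -0.85 0 0 0;0.164 -0.028 -0.289 0 0 0;0.164 -0.028 -0.289 0 0 0;0.164 -0.028 -0.289 0 0 0;0.164 -0.028 -0.289 0 0 0;0.164 -0.028 -0.289 0 0 0;0.164 -0.028 -0.289 0 0 0;0.164 -0.028 -0.289 0 0 0;0.164 -0.028 -0.289 0 0 0;0 0 0 0 0 0;0 0 0 0 0 0"
}}

```text
time_s: 5.05
tcp_pos: [0.5486, 0.138, 0.1649]
ee_rot: [[-0.171, -0.852, 0.495], [-0.985, 0.149, -0.084], [-0.002, -0.502, -0.865]]
wrist_force: [0.6, 0.6, 0.8]
gripper_width: 0.509
gripper_force: 0.0
```

Run:
```python
from plan import *
from station import r
s=r.sense();P=bar(0,0)+.019*tool(0)[:,2];print(s["joints"].round(1),s["wrist_force"].round(1),*cmd(s,P,tool(0)), "tool axes mm",(tool(0).T@(P-s["tcp_pos"])*1e3).round(1))
```

```text
[ 34.8   5.3 -49.5  59.6 -24.  -97.8] [0.6 0.6 0.8] [ 0.80034365 -0.12687887 -1.49413121] [-0.01102337  0.01516319  0.00779334] tool axes mm [-0.3  1.4 51. ]
```

Joint 5 is getting close to its limit at this tilt, so I lean the tool 12° towards vertical. The gripper body still clears the lid by about 16 mm.

Run:
```python
from plan import *
from station import r
s=r.sense();f=np.radians(12);T=tool(f)
P=bar(0,0)+(.019-.055)*T[:,2];print(*cmd(s,P,T),"then per 5mm",T[:,2]*5/30)
```

```text
[ 0.12283748 -0.01015765  0.19561936] [0.22688573 1.39100828 0.00917234] then per 5mm [ 0.05075512 -0.00874413 -0.15850942]
```

Request:
{"name": "play_rows", "arguments": {
  "commands": "0.018 0 0.03 0.032 0.2 0;0.018 0 0.03 0.032 0.2 0;0.018 0 0.03 0.032 0.2 0;0.018 0 0.03 0.032 0.2 0;0.018 0 0.03 0.032 0.2 0;0.018 0 0.03 0.032 0.2 0;0.018 0 0.03 0.032 0.2 0;0.051 -0.009 -0.159 0 0 0;0.051 -0.009 -0.159 0 0 0;0.051 -0.009 -0.159 0 0 0;0.051 -0.009 -0.159 0 0 0;0.051 -0.009 -0.159 0 0 0;0.051 -0.009 -0.159 0 0 0;0 0 0 0 0 0;0 0 0 0 0 0"
}}

```text
time_s: 6.55
tcp_pos: [0.5616, 0.1372, 0.142]
ee_rot: [[-0.17, -0.938, 0.303], [-0.986, 0.161, -0.053], [0.001, -0.307, -0.952]]
wrist_force: [0.0, 0.4, -0.6]
gripper_width: 0.505
gripper_force: 0.0
```

Run:
```python
from plan import *
from station import r
s=r.sense();T=tool(np.radians(12));P=bar(0,0)+.019*T[:,2];print(s["joints"].round(1),s["wrist_force"].round(1),*cmd(s,P,T), "tool axes mm",(T.T@(P-s["tcp_pos"])*1e3).round(1))
```

```text
[ 36.4  11.8 -32.2  22.5 -35.5 -63.4] [ 0.   0.4 -0.6] [ 0.24643385 -0.07951889 -0.78343809] [ 0.00453805 -0.01286608 -0.00112589] tool axes mm [ 1.1 -0.1 24.7]
```

Request:
{"name": "play_rows", "arguments": {
  "commands": "0.05 -0.016 -0.157 0 0 0;0.05 -0.016 -0.157 0 0 0;0.05 -0.016 -0.157 0 0 0;0.05 -0.016 -0.157 0 0 0;0.05 -0.016 -0.157 0 0 0;0 0 0 0 0 0;0 0 0 0 0 0"
}}

```text
time_s: 7.25
tcp_pos: [0.5691, 0.1348, 0.1185]
ee_rot: [[-0.17, -0.938, 0.303], [-0.986, 0.161, -0.053], [0.001, -0.307, -0.952]]
wrist_force: [0.2, -0.4, 0.0]
gripper_width: 0.505
gripper_force: 0.0
```

Request:
{"name": "play_rows", "arguments": {
  "commands": "0 0 0 0 0 0;0 0 0 0 0 0;0 0 0 0 0 0;0 0 0 0 0 0;0 0 0 0 0 0;0 0 0 0 0 0;0 0 0 0 0 0",
  "grip": 0
}}

```text
time_s: 7.95
tcp_pos: [0.5691, 0.1349, 0.1186]
ee_rot: [[-0.17, -0.938, 0.303], [-0.986, 0.161, -0.053], [0.001, -0.308, -0.952]]
wrist_force: [0.3, 0.4, -0.5]
gripper_width: 0.023
gripper_force: 0.0
```

Run:
```python
from plan import *
from station import r
s=r.sense();T=tool(np.radians(12));P=bar(0,0)+.019*T[:,2];print(s["joints"].round(1),s["wrist_force"].round(1),s["gripper_width"],s["gripper_force"],"tool axes mm",(T.T@(P-s["tcp_pos"])*1e3).round(1))
# path: paddle 0..0.45, tool turn phi follows; then lid
def pose(a,p,f):T=tool(f);return bar(a,p)+.019*T[:,2],T
def delta(A,B):return (B[0]-A[0])/.03,Ro.from_matrix(B[1]@A[1].T).as_rotvec()/.15
D=np.radians
K=[(0,0,D(12))]+[(0,p,D(12)) for p in(.15,.3,.45)]
aa=np.radians(np.arange(5,76,5));K+=[(a,.45,D(12)+.5*a) for a in aa]
for A,B in zip(K,K[1:]):
    d=delta(pose(*A),pose(*B));print(np.degrees(B[0]).round(),round(B[1],2),np.degrees(B[2]).round(1),pose(*B)[0].round(3),d[0].round(3),d[1].round(3))
```

```text
[ 35.4  14.  -33.8  24.5 -31.8 -64.9] [ 0.3  0.4 -0.5] 0.022663278601466098 0.0 tool axes mm [0.1 0.1 0.1]
0.0 0.15 12.0 [0.564 0.136 0.129] [-0.16   0.028  0.338] [0. 0. 0.]
0.0 0.3 12.0 [0.561 0.136 0.139] [-0.109  0.019  0.358] [0. 0. 0.]
0.0 0.45 12.0 [0.559 0.137 0.15 ] [-0.055  0.009  0.371] [0. 0. 0.]
5.0 0.45 14.5 [0.556 0.137 0.16 ] [-0.116  0.02   0.323] [0.049 0.287 0.   ]
10.0 0.45 17.0 [0.553 0.138 0.17 ] [-0.088  0.015  0.331] [0.049 0.287 0.   ]
15.0 0.45 19.5 [0.551 0.138 0.18 ] [-0.059  0.01   0.336] [0.049 0.287 0.   ]
20.0 0.45 22.0 [0.551 0.138 0.19 ] [-0.03   0.005  0.339] [ 0.049  0.287 -0.   ]
25.0 0.45 24.5 [0.551 0.138 0.201] [-0.     0.     0.339] [0.049 0.287 0.   ]
30.0 0.45 27.0 [0.551 0.138 0.211] [ 0.029 -0.005  0.337] [0.049 0.287 0.   ]
35.0 0.45 29.5 [0.553 0.138 0.221] [ 0.058 -0.01   0.332] [0.049 0.287 0.   ]
40.0 0.45 32.0 [0.556 0.137 0.23 ] [ 0.086 -0.015  0.324] [ 0.049  0.287 -0.   ]
45.0 0.45 34.5 [0.559 0.137 0.24 ] [ 0.113 -0.02   0.314] [0.049 0.287 0.   ]
50.0 0.45 37.0 [0.563 0.136 0.249] [ 0.14  -0.024  0.302] [0.049 0.287 0.   ]
55.0 0.45 39.5 [0.568 0.135 0.257] [ 0.165 -0.028  0.287] [ 0.049  0.287 -0.   ]
60.0 0.45 42.0 [0.574 0.134 0.266] [ 0.189 -0.033  0.27 ] [ 0.049  0.287 -0.   ]
65.0 0.45 44.5 [0.58  0.133 0.273] [ 0.211 -0.036  0.251] [ 0.049  0.287 -0.   ]
70.0 0.45 47.0 [0.587 0.132 0.28 ] [ 0.231 -0.04   0.23 ] [ 0.049  0.287 -0.   ]
75.0 0.45 49.5 [0.595 0.13  0.286] [ 0.25  -0.043  0.208] [ 0.049  0.287 -0.   ]
```

The fingers closed to 2 mm with no force, so the bar isn't between the pads. I'll look.

Run:
```python
from plan import *
from station import r,cams
import cv2
i=cams.camera_info("wrist");p,d=cams.capture("wrist");q,e=cams.capture("top");np.savez("w2.npz",p=p,d=d,**i)
a=cv2.resize(q[140:260,160:290],(416,384),interpolation=cv2.INTER_NEAREST);o=np.hstack([p,a]);cv2.imwrite("pics/w2.png",cv2.resize(o,(800,331)))
s=r.sense();print(s["gripper_width"],s["gripper_force"],s["wrist_force"])
for q in(bar(0,0),bar(0,0)+.056*Yh,bar(0,0)-.056*Yh,s["tcp_pos"]):
    c=i["R"]@q+i["t"];c=i["mtx"]@c;print((c/c[2]).round(1))
```

```text
0.006358521124702824 0.0 [ 0.25348692 -0.29690272  0.46202697]
[257.  228.5   1. ]
[256.8 304.5   1. ]
[257.3 140.6   1. ]
[256.6 219.3   1. ]
```

View pics/w2.png

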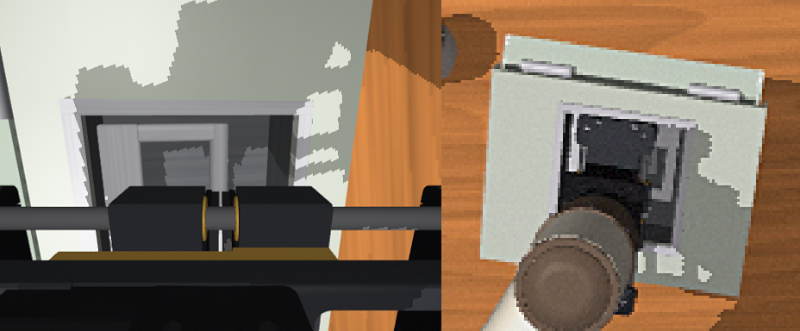

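The wrist view shows the bar at column ~255, running under the shut fingers. I check the bar's height from the depth images.

Run:
```python
from plan import *
from h import cloud
import cv2
for f,pts in(("w1.npz",[(286,150),(286,190),(286,174),(230,174),(308,174),(200,150),(355,150)]),("w2.npz",[(255,170),(255,200),(255,225),(258,275),(255,255),(150,230),(258,290)])):
    z=np.load(f);W=cloud(z["d"],z["mtx"],z["R"],z["t"]);C=-z["R"].T@z["t"];print(f,"cam",C.round(3))
    for u,v in pts:
        q=np.median(W[v-3:v+4,u-2:u+3].reshape(-1,3),0)
        # case frame, then lid frame
        c=Rz.T@(q-O);x,h=c[0]-.1,c[2]-.205;t=np.radians(-30)
        print((u,v),q.round(4),"lid frame x,y,z mm",(np.array([x*np.cos(t)-h*np.sin(t),c[1],x*np.sin(t)+h*np.cos(t)])*1e3).round(1), z["p"][v,u])
z=np.load("w2.npz");cv2.imwrite("pics/w3.png",cv2.resize(z["p"][100:384,100:420],(800,600)*1 if 0 else (676,600)))
```

```text
w1.npz cam [0.406 0.099 0.478]
(286, 150) [0.5567 0.1047 0.1434] lid frame x,y,z mm [-120.6  -31.8   -1.6] [234 231 231]
(286, 190) [0.5647 0.1558 0.1423] lid frame x,y,z mm [-121.8   19.9   -2.1] [225 222 223]
(286, 174) [0.5619 0.1349 0.1424] lid frame x,y,z mm [-121.1   -1.1   -2.4] [230 227 228]
(230, 174) [0.6242 0.1245 0.1765] lid frame x,y,z mm [-49.3  -0.8  -4.5] [237 234 235]
(308, 174) [0.5518 0.1434 0.0897] lid frame x,y,z mm [-157.3    5.5  -42.3] [111 109 106]
(200, 150) [0.6444 0.0892 0.2026] lid frame x,y,z mm [-13.9 -32.2   5.2] [233 243 239]
(355, 150) [0.4816 0.117  0.1071] lid frame x,y,z mm [-204.7  -32.4    5.1] [225 235 230]
w2.npz cam [0.5   0.08  0.304]
(255, 170) [0.5559 0.0973 0.1429] lid frame x,y,z mm [-120.4  -39.2   -2.2] [154 152 152]
(255, 200) [0.559  0.1154 0.143 ] lid frame x,y,z mm [-120.4  -20.8   -2. ] [152 149 149]
(255, 225) [0.5611 0.1307 0.1432] lid frame x,y,z mm [-120.7   -5.4   -1.6] [158 155 156]
(258, 275) [0.5439 0.1382 0.1956] lid frame x,y,z mm [-110.3   -0.9   52.8] [21 19 21]
(255, 255) [0.5288 0.1118 0.233 ] lid frame x,y,z mm [-100.6  -29.6   90.4] [85 81 82]
(150, 230) [0.5548 0.0996 0.2421] lid frame x,y,z mm [-72.1 -37.2  84.5] [26 24 23]
(258, 290) [0.5447 0.1441 0.1958] lid frame x,y,z mm [-110.4    5.    53.1] [26 24 22]
```

View pics/w3.png

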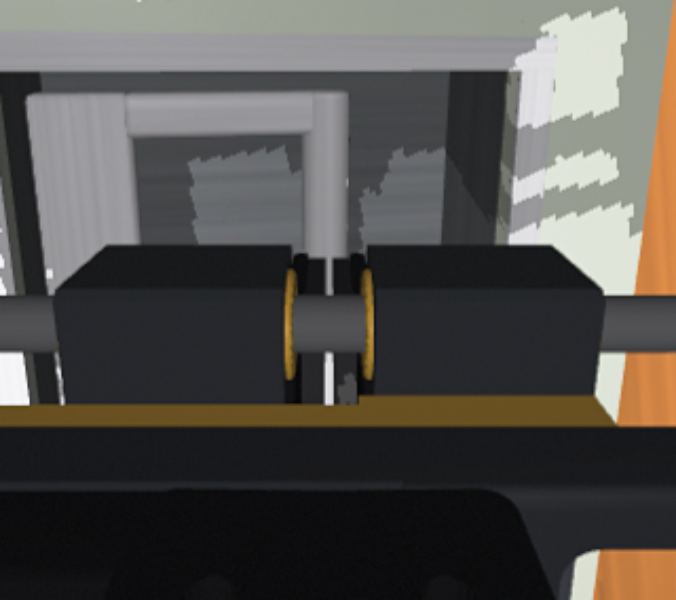

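Run:
```python
from plan import *
from h import cloud
z=np.load("w2.npz");W=cloud(z["d"],z["mtx"],z["R"],z["t"])
t=np.radians(-30);c=(W-O)@Rz;x,h=c[...,0]-.1,c[...,2]-.205
L=np.stack([x*np.cos(t)-h*np.sin(t),c[...,1],x*np.sin(t)+h*np.cos(t)],-1)*1e3
print("bar y along lid of tool: ",)
for v in(218,222,226,230,234,286):
    print(v,[(u,*L[v,u].round(0).astype(int)) for u in(243,246,249,252,255,256,258,261,264,267,270)])
```

```text
bar y along lid of tool: 
218 [(243, np.int64(-114), np.int64(-8), np.int64(-8)), (246, np.int64(-115), np.int64(-9), np.int64(-5)), (249, np.int64(-117), np.int64(-9), np.int64(-3)), (252, np.int64(-119), np.int64(-9), np.int64(-3)), (255, np.int64(-120), np.int64(-9), np.int64(-2)), (256, np.int64(-121), np.int64(-10), np.int64(-1)), (258, np.int64(-122), np.int64(-9), np.int64(-2)), (261, np.int64(-124), np.int64(-9), np.int64(-3)), (264, np.int64(-128), np.int64(-7), np.int64(-8)), (267, np.int64(-139), np.int64(5), np.int64(-43)), (270, np.int64(-141), np.int64(6), np.int64(-43))]
222 [(243, np.int64(-111), np.int64(-11), np.int64(8)), (246, np.int64(-115), np.int64(-6), np.int64(-5)), (249, np.int64(-115), np.int64(-9), np.int64(4)), (252, np.int64(-117), np.int64(-9), np.int64(5)), (255, np.int64(-120), np.int64(-7), np.int64(-1)), (256, np.int64(-121), np.int64(-6), np.int64(-3)), (258, np.int64(-121), np.int64(-9), np.int64(5)), (261, np.int64(-122), np.int64(-9), np.int64(6)), (264, np.int64(-124), np.int64(-9), np.int64(6)), (267, np.int64(-125), np.int64(-10), np.int64(10
[... 1618 characters left out ...]
64(-120), np.int64(-9), np.int64(24)), (267, np.int64(-120), np.int64(-11), np.int64(29)), (270, np.int64(-122), np.int64(-11), np.int64(29))]
286 [(243, np.int64(-104), np.int64(4), np.int64(51)), (246, np.int64(-105), np.int64(4), np.int64(51)), (249, np.int64(-106), np.int64(4), np.int64(52)), (252, np.int64(-107), np.int64(3), np.int64(53)), (255, np.int64(-121), np.int64(38), np.int64(-3)), (256, np.int64(-121), np.int64(38), np.int64(-2)), (258, np.int64(-110), np.int64(3), np.int64(54)), (261, np.int64(-111), np.int64(4), np.int64(53)), (264, np.int64(-113), np.int64(4), np.int64(53)), (267, np.int64(-114), np.int64(3), np.int64(55)), (270, np.int64(-112), np.int64(-4), np.int64(66))]
```

Run:
```python
from plan import *
from h import cloud
import cv2
from station import r
s2=r.sense()
T1=np.array([[-0.17,-0.855,0.49],[-0.985,0.147,-0.085],[0,-0.497,-0.867]]);p1=np.array([.51155893,.147282,.30938953])
for f,T,p in(("w1.npz",T1,p1),("w2.npz",s2["ee_rot"],s2["tcp_pos"])):
    z=np.load(f);W=cloud(z["d"],z["mtx"],z["R"],z["t"]);L=(W-p)@T*1e3
    C=-z["R"].T@z["t"];print(f,"cam in tool",((C-p)@T*1e3).round(0))
    m=(abs(L[...,0])<30)&(abs(L[...,1])<50)&(L[...,2]<12)&(z["p"].max(-1)<90)
    print(m.sum());q=L[m];print(np.percentile(q,[1,50,99,99.8],0).round(0))
    for lo in range(-70,12,8):
        k=q[(q[:,2]>=lo)&(q[:,2]<lo+8)]
        if len(k)>3:print(lo,len(k),np.percentile(k[:,:2],[2,98],0).round(0).tolist())
```

```text
w1.npz cam in tool [  66.   -1. -194.]
43007
[[  -6.  -49. -153.]
 [  25.   -3. -142.]
 [  30.   49.  -49.]
 [  30.   50.  -36.]]
-70 33 [[-8.0, -31.0], [11.0, 22.0]]
-62 245 [[-9.0, -32.0], [11.0, 30.0]]
-54 215 [[6.0, -31.0], [11.0, 29.0]]
-46 217 [[3.0, -31.0], [11.0, 29.0]]
-38 131 [[1.0, -31.0], [11.0, 30.0]]
w2.npz cam in tool [  66.   -1. -194.]
39757
[[   1.  -49. -153.]
 [  25.   -3. -143.]
 [  30.   49.    2.]
 [  30.   50.    8.]]
-62 118 [[9.0, -8.0], [11.0, 6.0]]
-54 151 [[9.0, -9.0], [11.0, 7.0]]
-46 146 [[9.0, -10.0], [11.0, 8.0]]
-38 106 [[9.0, -10.0], [11.0, 9.0]]
-30 15 [[-4.0, -5.0], [6.0, 0.0]]
-22 26 [[7.0, 4.0], [27.0, 50.0]]
-14 179 [[7.0, 48.0], [30.0, 50.0]]
-6 202 [[4.0, 46.0], [29.0, 49.0]]
2 353 [[1.0, -50.0], [29.0, 47.0]]
10 40 [[1.0, 44.0], [29.0, 45.0]]
```

In both wrist clouds the visible fingertips end about 30 mm behind the reported TCP, so the fingers shut above the bar. I reopen and go 28 mm deeper, watching the force.

Request:
{"name": "play_rows", "arguments": {
  "commands": "0 0 0 0 0 0;0 0 0 0 0 0;0 0 0 0 0 0;0 0 0 0 0 0;0 0 0 0 0 0;0 0 0 0 0 0",
  "grip": 44
}}

```text
time_s: 8.65
tcp_pos: [0.5691, 0.1349, 0.1186]
ee_rot: [[-0.17, -0.938, 0.303], [-0.986, 0.161, -0.053], [0.001, -0.307, -0.952]]
wrist_force: [0.1, 0.4, -0.4]
gripper_width: 0.455
gripper_force: 0.0
```

Request:
{"name": "play_rows", "arguments": {
  "commands": "0.036 -0.006 -0.111 0 0 0;0.036 -0.006 -0.111 0 0 0;0.036 -0.006 -0.111 0 0 0;0.036 -0.006 -0.111 0 0 0;0 0 0 0 0 0"
}}

```text
time_s: 9.15
tcp_pos: [0.5732, 0.1338, 0.1045]
ee_rot: [[-0.17, -0.938, 0.302], [-0.985, 0.161, -0.054], [0.002, -0.306, -0.952]]
wrist_force: [0.1, 0.2, -0.7]
gripper_width: 0.504
gripper_force: 0.0
```

Request:
{"name": "play_rows", "arguments": {
  "commands": "0.036 -0.006 -0.111 0 0 0;0.036 -0.006 -0.111 0 0 0;0 0 0 0 0 0"
}}

```text
time_s: 9.45
tcp_pos: [0.5754, 0.1335, 0.098]
ee_rot: [[-0.17, -0.938, 0.302], [-0.985, 0.161, -0.053], [0.001, -0.307, -0.952]]
wrist_force: [0.3, 0.1, -0.0]
gripper_width: 0.509
gripper_force: 0.0
```

Request:
{"name": "play_rows", "arguments": {
  "commands": "0.036 -0.006 -0.111 0 0 0;0.036 -0.006 -0.111 0 0 0;0 0 0 0 0 0;0 0 0 0 0 0"
}}

```text
time_s: 9.85
tcp_pos: [0.5777, 0.1334, 0.0918]
ee_rot: [[-0.17, -0.938, 0.303], [-0.986, 0.161, -0.053], [0.001, -0.307, -0.952]]
wrist_force: [0.4, -0.1, 0.1]
gripper_width: 0.511
gripper_force: 0.0
```

Request:
{"name": "play_rows", "arguments": {
  "commands": "0 0 0 0 0 0;0 0 0 0 0 0;0 0 0 0 0 0;0 0 0 0 0 0;0 0 0 0 0 0;0 0 0 0 0 0;0 0 0 0 0 0",
  "grip": 0
}}

```text
time_s: 10.55
tcp_pos: [0.5787, 0.1335, 0.0928]
ee_rot: [[-0.17, -0.937, 0.304], [-0.985, 0.162, -0.052], [-0.0, -0.309, -0.951]]
wrist_force: [4.5, -2.6, 0.8]
gripper_width: 0.155
gripper_force: 30.0
```

Gripped: opening 13.5 mm, 30 N. I work out the pull path for the true grasp offset (47 mm).

Run:
```python
from plan import *
from station import r
s=r.sense();T=tool(np.radians(12));print("off",((bar(0,0)-s["tcp_pos"])@s["ee_rot"]*1e3).round(1),s["joints"].round(1))
g=.047;D=np.radians
def pose(a,p,f):T=tool(f);return bar(a,p)+g*T[:,2],T
def delta(A,B):return (B[0]-A[0])/.03,Ro.from_matrix(B[1]@A[1].T).as_rotvec()/.15
K=[(0,0,D(12))]+[(0,p,D(12)) for p in(.15,.3,.45)]
K+=[(a,.45,D(12)+.5*a) for a in np.radians(np.arange(5,76,5))]
for A,B in zip(K,K[1:]):
    d=delta(pose(*A),pose(*B));print(np.degrees(B[0]).round(),round(B[1],2),pose(*B)[0].round(3),d[0].round(3),d[1].round(3))
```

```text
off [  0.3   1.4 -46.5] [ 34.1  16.5 -35.5  27.7 -27.5 -67.4]
0.0 0.15 [0.573 0.134 0.102] [-0.16   0.028  0.338] [0. 0. 0.]
0.0 0.3 [0.569 0.135 0.113] [-0.109  0.019  0.358] [0. 0. 0.]
0.0 0.45 [0.568 0.135 0.124] [-0.055  0.009  0.371] [0. 0. 0.]
5.0 0.45 [0.563 0.136 0.133] [-0.155  0.027  0.311] [0.049 0.287 0.   ]
10.0 0.45 [0.559 0.136 0.143] [-0.127  0.022  0.321] [0.049 0.287 0.   ]
15.0 0.45 [0.556 0.137 0.153] [-0.098  0.017  0.328] [0.049 0.287 0.   ]
20.0 0.45 [0.554 0.137 0.163] [-0.069  0.012  0.333] [ 0.049  0.287 -0.   ]
25.0 0.45 [0.553 0.138 0.173] [-0.04   0.007  0.334] [0.049 0.287 0.   ]
30.0 0.45 [0.553 0.138 0.183] [-0.011  0.002  0.334] [0.049 0.287 0.   ]
35.0 0.45 [0.553 0.138 0.193] [ 0.018 -0.003  0.33 ] [0.049 0.287 0.   ]
40.0 0.45 [0.555 0.137 0.202] [ 0.046 -0.008  0.325] [ 0.049  0.287 -0.   ]
45.0 0.45 [0.557 0.137 0.212] [ 0.073 -0.013  0.316] [0.049 0.287 0.   ]
50.0 0.45 [0.56  0.136 0.221] [ 0.1   -0.017  0.306] [0.049 0.287 0.   ]
55.0 0.45 [0.564 0.136 0.23 ] [ 0.125 -0.022  0.293] [ 0.049  0.287 -0.   ]
60.0 0.45 [0.568 0.135 0.238] [ 0.149 -0.026  0.278] [ 0.049  0.287 -0.   ]
65.0 0.45 [0.573 0.134 0.246] [ 0.172 -0.03   0.261] [ 0.049  0.287 -0.   ]
70.0 0.45 [0.579 0.133 0.253] [ 0.193 -0.033  0.242] [ 0.049  0.287 -0.   ]
75.0 0.45 [0.585 0.132 0.26 ] [ 0.212 -0.036  0.221] [ 0.049  0.287 -0.   ]
```

Request:
{"name": "play_rows", "arguments": {
  "commands": "-0.08 0.014 0.17 0 0 0;-0.08 0.014 0.17 0 0 0;-0.055 0.01 0.18 0 0 0;-0.055 0.01 0.18 0 0 0;-0.028 0.005 0.185 0 0 0;-0.028 0.005 0.185 0 0 0;0 0 0 0 0 0;0 0 0 0 0 0"
}}

```text
time_s: 11.35
tcp_pos: [0.5689, 0.1352, 0.124]
ee_rot: [[-0.17, -0.937, 0.304], [-0.986, 0.161, -0.052], [0.0, -0.308, -0.951]]
wrist_force: [9.1, -2.9, -4.5]
gripper_width: 0.15
gripper_force: 30.0
```

Request:
{"name": "play_rows", "arguments": {
  "commands": "-0.078 0.013 0.156 0.025 0.144 0;-0.078 0.013 0.156 0.025 0.144 0;-0.063 0.011 0.16 0.025 0.144 0;-0.063 0.011 0.16 0.025 0.144 0;0 0 0 0 0 0"
}}

```text
time_s: 11.85
tcp_pos: [0.5607, 0.1366, 0.1423]
ee_rot: [[-0.17, -0.961, 0.22], [-0.985, 0.166, -0.038], [-0.0, -0.223, -0.975]]
wrist_force: [9.0, -2.2, -5.7]
gripper_width: 0.149
gripper_force: 30.0
```

Request:
{"name": "play_rows", "arguments": {
  "commands": "-0.049 0.009 0.164 0.025 0.144 0;-0.049 0.009 0.164 0.025 0.144 0;-0.035 0.006 0.166 0.025 0.144 0;-0.035 0.006 0.166 0.025 0.144 0;-0.02 0.004 0.167 0.025 0.144 0;-0.02 0.004 0.167 0.025 0.144 0;-0.006 0 0.167 0.025 0.144 0;-0.006 0 0.167 0.025 0.144 0;0 0 0 0 0 0"
}}

```text
time_s: 12.75
tcp_pos: [0.5527, 0.1378, 0.1796]
ee_rot: [[-0.171, -0.984, 0.045], [-0.985, 0.171, -0.009], [0.001, -0.046, -0.999]]
wrist_force: [5.7, 0.2, -10.3]
gripper_width: 0.148
gripper_force: 30.0
```

Run:
```python
from plan import *
from station import r,cams
import cv2
s=r.sense();print(s["joints"].round(1),s["wrist_force"].round(1),s["tcp_pos"])
p,d=cams.capture("scene");q,e=cams.capture("wrist")
cv2.imwrite("pics/s4.png",np.hstack([cv2.resize(p[130:300,150:420],(476,300)),cv2.resize(q,(324,300))]))
```

```text
[ 31.4  15.8 -11.2   2.  -61.1 -42.2] [  5.7   0.2 -10.3] [0.55270962 0.13780838 0.17957217]
```

View pics/s4.png

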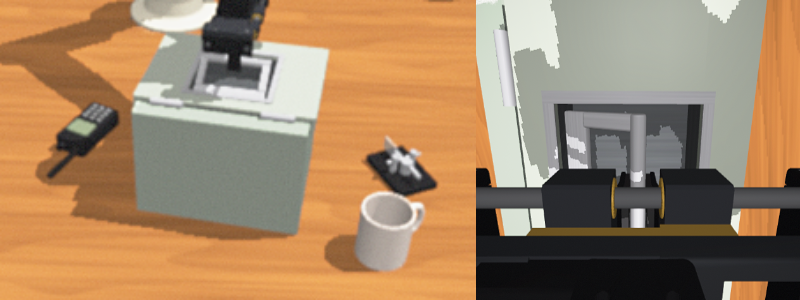

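The scene view shows the lid up at about level (roughly 30° open), and the wrist view shows the bar held between the fingers. I carry on to about 73°.

Request:
{"name": "play_rows", "arguments": {
  "commands": "0.009 -0.002 0.165 0.025 0.144 0;0.009 -0.002 0.165 0.025 0.144 0;0.023 -0.004 0.162 0.025 0.144 0;0.023 -0.004 0.162 0.025 0.144 0;0.037 -0.006 0.158 0.025 0.144 0;0.037 -0.006 0.158 0.025 0.144 0;0.05 -0.009 0.153 0.025 0.144 0;0.05 -0.009 0.153 0.025 0.144 0;0 0 0 0 0 0"
}}

```text
time_s: 13.75
tcp_pos: [0.5562, 0.137, 0.2161]
ee_rot: [[-0.171, -0.976, -0.137], [-0.985, 0.169, 0.021], [0.003, 0.138, -0.99]]
wrist_force: [-4.6, 2.4, -11.8]
gripper_width: 0.152
gripper_force: 30.0
```

Request:
{"name": "play_rows", "arguments": {
  "commands": "0.063 -0.011 0.147 0.025 0.144 0;0.063 -0.011 0.147 0.025 0.144 0;0.075 -0.013 0.139 0.025 0.144 0;0.075 -0.013 0.139 0.025 0.144 0;0.086 -0.015 0.13 0.025 0.144 0;0.086 -0.015 0.13 0.025 0.144 0;0.097 -0.017 0.121 0.025 0.144 0;0.097 -0.017 0.121 0.025 0.144 0;0.1 -0.017 0.1 0.02 0.12 0;0 0 0 0 0 0"
}}

```text
time_s: 14.75
tcp_pos: [0.5774, 0.1333, 0.2559]
ee_rot: [[-0.167, -0.932, -0.322], [-0.986, 0.159, 0.052], [0.002, 0.326, -0.945]]
wrist_force: [-12.0, 2.8, -1.6]
gripper_width: 0.15
gripper_force: 30.0
```

Run:
```python
from plan import *
from h import fit,cloud
from station import r,cams
import cv2
s=r.sense();print(s["joints"].round(1),s["wrist_force"].round(1),s["tcp_pos"],s["ee_rot"][:,2])
b=s["tcp_pos"]-.047*s["ee_rot"][:,2];c=Rz.T@(b-O);print("bar case",c)
for a in range(50,84,3):print(a,(Rz.T@(bar(np.radians(a),.45)-O))[[0,2]].round(4),end=' ')
p,d=cams.capture("scene");q,e=cams.capture("wrist")
cv2.imwrite("pics/s5.png",np.hstack([cv2.resize(p[130:300,150:420],(476,300)),cv2.resize(q,(324,300))]))
```

```text
[ 22.6  27.8  20.1 -10.  -98.5 -32.3] [-12.    2.8  -1.6] [0.57738142 0.13328517 0.25594633] [-0.32205021  0.05218369 -0.9452833 ]
bar case [2.72039032e-02 5.19596899e-05 3.00374646e-01]
50 [-1.000e-04  2.677e-01] 53 [0.0033 0.2728] 56 [0.007  0.2778] 59 [0.0109 0.2825] 62 [0.0151 0.2871] 65 [0.0195 0.2914] 68 [0.0241 0.2955] 71 [0.029  0.2994] 74 [0.034 0.303] 77 [0.0392 0.3063] 80 [0.0446 0.3093] 83 [0.0501 0.3121]
```

View pics/s5.png

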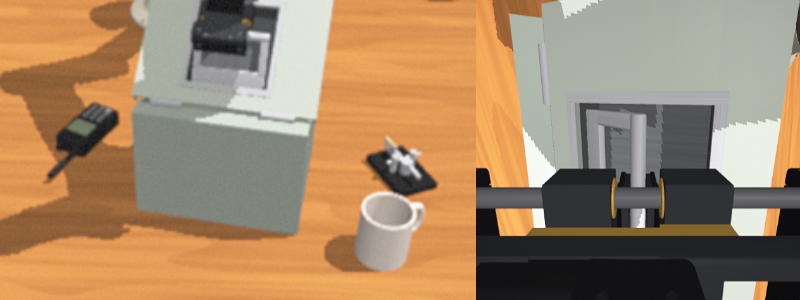

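The scene view shows the lid steep, at about 70° by the bar's position, with nothing else disturbed. I release and withdraw along the tool axis.

Request:
{"name": "play_rows", "arguments": {
  "commands": "0 0 0 0 0 0;0 0 0 0 0 0;0 0 0 0 0 0;0 0 0 0 0 0;0 0 0 0 0 0;0 0 0 0 0 0",
  "grip": 40
}}

```text
time_s: 15.45
tcp_pos: [0.5834, 0.1325, 0.2569]
ee_rot: [[-0.17, -0.937, -0.307], [-0.985, 0.161, 0.054], [-0.001, 0.311, -0.95]]
wrist_force: [0.4, 0.3, 0.0]
gripper_width: 0.454
gripper_force: 0.0
```

Request:
{"name": "play_rows", "arguments": {
  "commands": "0.054 -0.009 0.157 0 0 0;0.054 -0.009 0.157 0 0 0;0.054 -0.009 0.157 0 0 0;0.107 -0.017 0.315 0 0 0;0.107 -0.017 0.315 0 0 0;0.107 -0.017 0.315 0 0 0;0.107 -0.017 0.315 0 0 0;0.107 -0.017 0.315 0 0 0;0.107 -0.017 0.315 0 0 0;0.107 -0.017 0.315 0 0 0;0.107 -0.017 0.315 0 0 0;0.107 -0.017 0.315 0 0 0;0.107 -0.017 0.315 0 0 0;0.107 -0.017 0.315 0 0 0;0 0 0 0 0 0;0 0 0 0 0 0"
}}

```text
time_s: 17.05
tcp_pos: [0.6226, 0.1263, 0.3745]
ee_rot: [[-0.17, -0.936, -0.309], [-0.986, 0.161, 0.054], [-0.001, 0.314, -0.949]]
wrist_force: [-0.4, 0.1, -0.1]
gripper_width: 0.457
gripper_force: 0.0
```

Run:
```python
from plan import *
from h import fit,cloud
from station import r,cams
import cv2
s=r.sense();print(s["time_s"],s["wrist_force"].round(1),s["tcp_pos"],s["gripper_width"])
i=cams.camera_info("wrist");q,e=cams.capture("wrist");p,d=cams.capture("scene");np.savez("w6.npz",p=q,d=e,**i)
W=cloud(e,i["mtx"],i["R"],i["t"]);c=(W-O)@Rz
m=(abs(c[...,1])>.075)&(abs(c[...,1])<.13)&(c[...,2]>.21)&(c[...,2]<.42)&(c[...,0]<.1)&(q.max(-1)>100)
P=c[m];print(len(P))
if len(P)>50:
    C,n,k=fit(P,8);print("lid plane n",n,k.mean(),"open deg",30+np.degrees(np.arctan2(n[0],n[2])))
    b=bar(np.radians(70),0)
cv2.imwrite("pics/s6.png",np.hstack([cv2.resize(p[100:300,150:420],(405,300)),cv2.resize(q,(395,300))]))
```

```text
17.05 [-0.4  0.1 -0.1] [0.6225856  0.12628673 0.37452015] 0.45697333958740016
14920
lid plane n [ 0.60831114 -0.00154163  0.79369716] 1.0 open deg 67.46753965992838
```

View pics/s6.png

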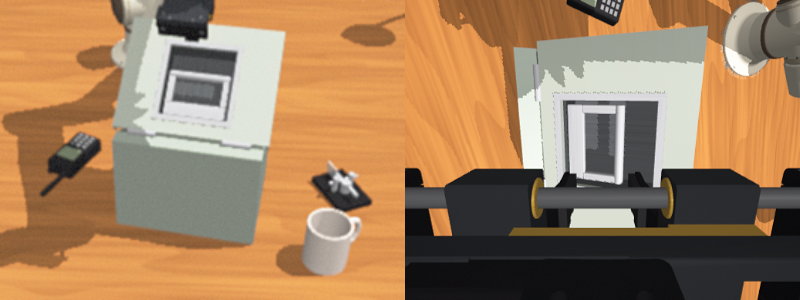

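The lid stands at 67.5° and the paddle looks seated, with the tool clear and no force on it. I check the bar's depth below the lid face, then hand in.

Run:
```python
from plan import *
from h import cloud
from station import r
z=np.load("w6.npz");W=cloud(z["d"],z["mtx"],z["R"],z["t"]);c=(W-O)@Rz
t=np.radians(37.5);x,h=c[...,0]-.1,c[...,2]-.205
L=np.stack([x*np.cos(t)-h*np.sin(t),c[...,1],x*np.sin(t)+h*np.cos(t)],-1)*1e3
m=(L[...,0]>-131)&(L[...,0]<-110)&(abs(L[...,1])<50)&(z["p"].max(-1)>150)
top=np.percentile(L[m][:,2],[5,50,95]);print("bar top z (rest -1, pulled +31):",top.round(1),m.sum())
if top[1]<3: print(r.finish_job())
```

```text
bar top z (rest -1, pulled +31): [-4.8 -0.5  1.2] 1029
the job is handed in; nothing more can be done
None
```

The job is handed in: the lid stands open by itself at about 67°, the paddle is back in its recess, the Morse key, handheld and mug look undisturbed in the camera views, and the gripper is clear; I haven't seen the judge's result.

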